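# Walk a die block round to face the fence

## Task

Turn the heavy blue die block on the setting plate by pushing its corners with the fingertips, first one and then another, until one of its two bright ground faces (either will do) faces the steel fence, and push it up so that this face sits flat against the fence. The block stays down on the plate all the time: do not lift or tip it, and do not push any part of it over the plate's edges. Leave the specimen, the loupe and the reference block beside the plate where they are.

Things in the scene. Friction and masses are not known exactly. Their poses are not given: they have to be found in the camera images.
- die_block: Cast block, 100 x 116 x 40 mm (its x, y, z), about 0.9 kg; slides on the plate at a push of about 4 to 8 N. Painted blue, with a round disc amid its top; the two 116 mm long faces, along its +x and -x, and strips of the top beside them are ground bright. At the start a blue end looks roughly to the fence: it must turn 55 to 90 degrees. Origin: centre of its underside.
- plate: Fixed dark steel plate, 230 x 230 x 6 mm (its x, y, z), on the bench; origin: centre of its underside. The steel fence stands on its far edge, along y, and covers x = +95 to +115 mm over the full width; its top is 36 mm above the bench. The block slides on the plate's top; the clear part is x = -115 to +95 mm, y = -115 to +115 mm.
- fence_face (a point): Middle of the fence's face that looks to the block (towards the plate's -x), 21 mm above the bench.
- corner0 (a point): Lower corner of the die block at its x = +50 mm, y = +58 mm.
- corner1 (a point): Lower corner of the die block at its x = -50 mm, y = +58 mm.
- corner2 (a point): Lower corner of the die block at its x = -50 mm, y = -58 mm.
- corner3 (a point): Lower corner of the die block at its x = +50 mm, y = -58 mm.
- specimen: Bystander, loose: green mounted specimen, a disc 30 mm across and 18 mm high, on the bench behind the fence, towards the left (+y). Origin: centre of its underside.
- loupe: Bystander, loose: black stand loupe, 36 mm across and 36 mm high, on the bench right of the plate (its -y side). Origin: centre of its underside.
- ref_block: Bystander, loose: round steel reference block, 52 mm across and 12 mm high, on the bench behind the fence, towards the right (-y). Origin: centre of its underside.
There are look-alikes about, which are no part of the job. Of the things that look like the die_block, the larger one is meant.

How it is judged:
By the outcome, as a careful person would: the job done as asked, in the order asked, and still so for the second after the job is handed in, with the robot touching nothing.
It also fails if it takes over 61 s, if anything falls off the work surface, if the arm or the gripper's body presses on something with over 40 N, if the wrist force passes 120 N, or if a joint passes its speed limit or range.

## Robot

A 7-joint arm with a two-finger parallel gripper is mounted at the origin on a cart in front of the work surface, level with it; the furniture and walls round the work are solid. World frame = base frame: x ahead of the robot, y to its left, z up, the work surface at z = 0. Lengths are in m, angles in rad, forces in N, time in s.
With the tool pointing down it reaches from about 0.4 to 0.9 m from the base axis. Payload 5.5 kg.
Tool frame: the origin (TCP) lies midway between the tips of the shut fingers; the grasp point (between the pads) lies 19 mm behind it; x points along the fingers, y is the direction in which the jaws open and shut, and the axes are right-handed (so a half turn about x gives the same grasp; the last joint's range is limited). The gripper opens to 92 mm and grips with 3 to 60 N. Pads are 19 mm wide; open, the fingers measure 130 mm over their backs; the gripper's body (75 mm by 190 mm) begins 47 mm behind the grasp point.
Start: joints at [1.438, 0.501, -0.427, 1.55, 0.221, 1.138, -0.21], TCP at [0.251, -0.6, 0.227] pointing down, gripper open.
Joint ranges: [-2.88, 2.88], [-0.31, 2.03], [-1.54, 1.56], [0.2, 2.42], [-1.41, 4.55], [0.19, 2.02], [-2.57, 2.57]. Speed limits (rad/s): [2.57, 2.57, 3.14, 3.14, 3.14, 3.14, 3.14].

## Interface

Orientations are given as a rotation vector (axis times angle).
In Python, from plant import ctrl gives the robot as it stands.
- The arm moves only by the tool move_arm, never from a script. Its argument "deltas" is a list of rows, each an object of numbers: "hand": the closure, from 0 (fully open) to 1 (shut); "tx", "ty", "tz": the shift along the tool's x, y, z in mm; "yaw": the turn about the tool's x in rad. A call has 1 to 5 rows; each row is the pose to reach, as a shift and turn from the pose commanded when the call began, along the tool's axes at that moment; what a row does not reach only later rows make up. A row lasts 1/8 s, in which the tool goes at most 62.5 mm and 10.7 degrees, less where a joint would pass 70% of its speed; a pose out of reach is approached as far as the arm can. A call with a gripper value outside its range is refused whole. The fingers move at their own pace and stop on an object; "squeeze" is the grip in N (left out, the last holds). Time passes only in rows, so rows that repeat a pose let the fingers close. It gives the time, the measured TCP pose, the force and the opening at its end, in the units of the state.
- ctrl.get_obs(): the state, without advancing time (a new reading comes with each control period).
- ctrl.get_image(name): name is "scene" or "top" or "wrist"; returns the picture (480x640x3 uint8, red, green, blue); there is no depth.
- ctrl.calibration(name): a dict with "camera_matrix" (3x3 intrinsics, pixels), "R" (3x3) and "t" (3): a world point X has camera coordinates R X + t; the wrist camera has in their place "mount" (4x4, takes a point from camera to tool coordinates, whose origin is the TCP and whose axes are the tool frame's). Camera axes: x right, y down, z forward; pixel columns grow to the right and rows downward; lengths in m; the calibration is good to about 2 mm. A picture is of the moment at which its call begins: read the wrist's pose just before it. calibration takes no time and is no camera call.
- ctrl.finish_job(): hands the job in, once; it reports no verdict.
Trained networks look in the newest picture that a camera, given by its name, has taken for a name from the list of things; names that differ only in an ending like _2 or _b are one class to them, and where a whole thing is asked for, a point or a joint stands for the part that bears it (a point fixed in the world has none). Each returns a list of dicts, best first, with "confidence" (0 to 1); they miss things now and then, are a little off and sometimes report something else, mostly with a low value. They report only what shows in the picture. A call takes as long as a camera call. They do not tell look-alikes from the thing itself.
- ctrl.recognise(label, camera): "centre" ([x, y, z] in m, in world coordinates, good to about 4 mm: the middle of the surface that is visible of it).
- ctrl.outline_of(label, camera): "region" (480x640 bool, what is visible of it).
- ctrl.mark_of(label, camera): "centre" ([x, y, z] in m, in world coordinates, good to about 4 mm: a listed point, or the origin of a listed thing).
The state is a dict: "time": time; "qpos": joint angles; "qd": joint speeds; "joint_efforts": joint torques, N m; "tcp_pos": TCP position; "ee_rot": TCP orientation; "contact_force": force on the tool from outside, world axes, zero at the start; "torque": the same for the moment, N m; "grip_width": opening from 0.0 (shut) to 1.0 (fully open).
Only numpy, scipy, OpenCV 4.12 (cv2) and the standard library are available. Lean on these libraries where they do the work, as an engineer would, in place of code of your own. Each camera call takes 0.05 s, during which the arm holds its last target.

## Working session

There is one attempt and no reset: what is moved stays moved. The work goes in short steps, Python scripts to look and compute and a tool call to move; the robot and the scene stay as the last step left them, time stands still between calls to the robot, and variables do not carry over. Pictures are saved under pics/ and viewed, and the job is handed in when it is done.

Besides the shell and the picture viewer there is one more tool, called after "Emit:" in YAML: its name, and indented under it one key for each argument. move_arm: Moves the arm, as the interface text tells. Its arguments: {"type":"object","properties":{"deltas":{"type":"array","items":{"type":"object","properties":{"hand":{"type":"number"},"tx":{"type":"number"},"ty":{"type":"number"},"tz":{"type":"number"},"yaw":{"type":"number"}}}},"squeeze":{"type":"number"}},"required":["deltas"]}

```bash
mkdir -p pics; ls; python3 - <<'E'
from plant import ctrl
import cv2,numpy as np
o=ctrl.get_obs();print({k:np.round(v,3) for k,v in o.items()})
for n in ("scene","top"):
    im=ctrl.get_image(n);cv2.imwrite(f"pics/{n}0.png",im[:,:,::-1])
    c=ctrl.calibration(n);print(n,{k:np.round(v,3).tolist() for k,v in c.items()})
for l in ("die_block","plate","fence_face","corner0","corner1","corner2","corner3","specimen","loupe","ref_block"):
    try:
        for d in ctrl.mark_of(l,"top")[:3]:print(l,np.round(d["centre"],3),round(d["confidence"],2))
    except Exception as e:print(l,e)
E
```

```text
pics
{'time': np.float64(0.0), 'qpos': array([ 1.438,  0.502, -0.427,  1.551,  0.221,  1.138, -0.21 ]), 'qd': array([ 0.   ,  0.001, -0.   , -0.001,  0.001, -0.   , -0.   ]), 'joint_efforts': array([ 0.0000e+00, -5.6659e+01, -5.8170e+00, -2.7911e+01, -6.9000e-02,
        3.1000e-02,  0.0000e+00]), 'tcp_pos': array([ 0.25 , -0.599,  0.226]), 'ee_rot': array([ 2.005,  0.404, -2.005]), 'contact_force': array([-0.669, -0.109, -0.576]), 'torque': array([0.023, 0.027, 0.078]), 'grip_width': np.float64(0.998)}
scene {'camera_matrix': [[477.866, 0.0, 318.65], [0.0, 477.866, 242.024], [0.0, 0.0, 1.0]], 'R': [[-0.861, -0.509, 0.007], [-0.399, 0.665, -0.631], [0.316, -0.546, -0.776]], 't': [0.319, 0.497, 0.527]}
top {'camera_matrix': [[551.478, 0.0, 328.329], [0.0, 551.478, 242.13], [0.0, 0.0, 1.0]], 'R': [[-0.011, -0.999, 0.03], [-0.985, 0.006, -0.173], [0.173, -0.032, -0.984]], 't': [-0.352, 0.588, 0.814]}
die_block [ 0.756 -0.194 -0.003] 0.88
die_block [ 0.469 -0.34   0.005] 0.56
fence_face [ 0.59  -0.355  0.024] 0.88
corner0 [ 0.756 -0.248 -0.001] 0.86
corner0 [ 0.761 -0.142  0.004] 0.84
corner0 [ 0.703 -0.184  0.002] 0.62
corner1 [ 0.756 -0.248 -0.001] 0.86
corner1 [ 0.761 -0.142  0.004] 0.84
corner1 [ 0.703 -0.184  0.002] 0.62
corner2 [ 0.756 -0.248 -0.001] 0.86
corner2 [ 0.761 -0.142  0.004] 0.84
corner2 [ 0.703 -0.184  0.002] 0.62
corner3 [ 0.756 -0.248 -0.001] 0.86
corner3 [ 0.761 -0.142  0.004] 0.84
corner3 [ 0.703 -0.184  0.002] 0.62
specimen [ 0.657 -0.337  0.   ] 0.62
loupe [ 0.459 -0.476  0.001] 0.8
loupe [ 0.469 -0.341  0.008] 0.6
ref_block [ 0.631 -0.436  0.004] 0.6
```

View pics/top0.png

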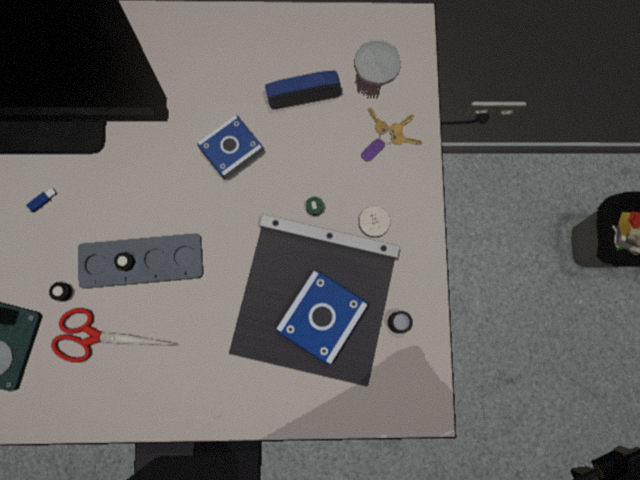

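View pics/scene0.png

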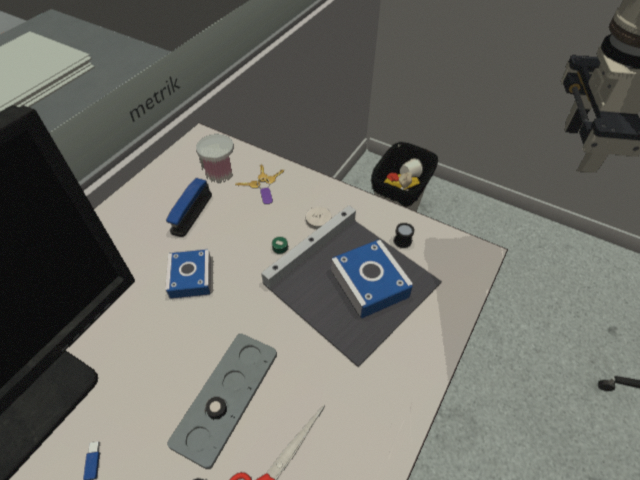

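```bash
cat > h.py <<'E'
import numpy as np,cv2
from plant import ctrl
def proj(n,X):
    c=ctrl.calibration(n);X=np.atleast_2d(X)@np.array(c["R"]).T+np.array(c["t"]);p=X@np.array(c["camera_matrix"]).T
    return p[:,:2]/p[:,2:]
def ray(n,uv,z):
    c=ctrl.calibration(n);R=np.array(c["R"]);t=np.array(c["t"]);o=-R.T@t
    uv=np.atleast_2d(uv);d=np.c_[uv,np.ones(len(uv))]@np.linalg.inv(c["camera_matrix"]).T@R
    return o+d*((z-o[2])/d[:,2])[:,None]
E
python3 - <<'E'
import cv2
a=cv2.imread("pics/top0.png")[200:400,215:425];cv2.imwrite("pics/top0c.png",cv2.resize(a,None,fx=2.9,fy=2.9,interpolation=cv2.INTER_CUBIC))
a=cv2.imread("pics/scene0.png")[195:375,250:450];cv2.imwrite("pics/scene0c.png",cv2.resize(a,None,fx=3,fy=3,interpolation=cv2.INTER_CUBIC))
E
```

```text
(no output)
```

View pics/top0c.png

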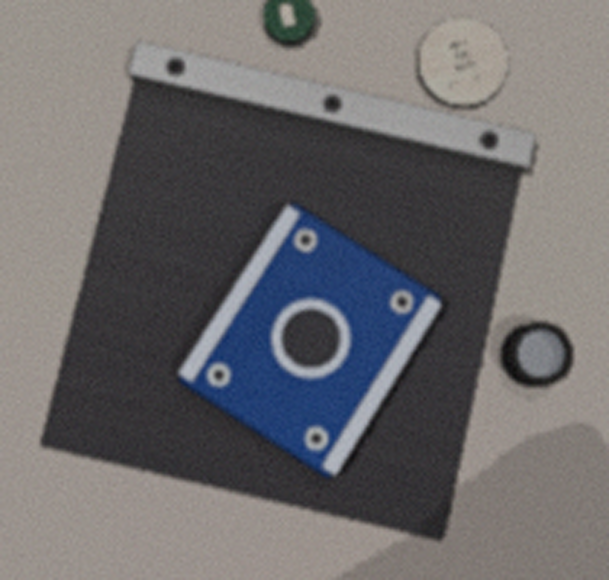

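View pics/scene0c.png

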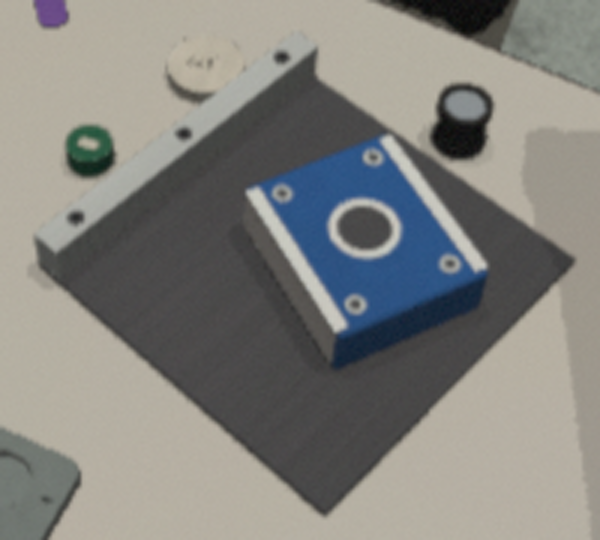

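```bash
cat >> h.py <<'E'
def fitrect(P,L):
    # P measured 4x2, L local 4x2 -> (x,y,th)
    P=np.array(P);L=np.array(L);pc=P.mean(0);lc=L.mean(0);H=(L-lc).T@(P-pc)
    th=np.arctan2(H[0,1]-H[1,0],H[0,0]+H[1,1]);R=np.array([[np.cos(th),-np.sin(th)],[np.sin(th),np.cos(th)]])
    t=pc-R@lc;res=(L@R.T+t-P)*1000
    return t,th,res
E
python3 - <<'E'
from h import *
off=np.array([215,200.])
f=lambda a,z:ray("top",np.array(a)/2.9+off,z)[:,:2]
# block: local +x face -> left face A-D. A far-left: (x+, y-)?
blk=f([(290,204),(441,301),(333,476),(180,377)],.046)
# left face = +x ; A: going around clockwise A,B,C,D ; clockwise from above: (+50,+58)->(+50,-58) is clockwise -> D=(+,+)? order D,A,B,C clockwise
L=np.array([(50,-58),(-50,-58),(-50,58),(50,58)])/1000
print("blk",fitrect(blk,L))
# plate: near corners at top z .006, fence top corners z .036
pl=np.r_[f([(42,445),(442,539)],.006),f([(130,75),(531,170),(138,41),(538,133)],.036)]
LP=np.array([(-115,115),(-115,-115),(95,115),(95,-115),(115,115),(115,-115)])/1000
print("pl",fitrect(pl,LP))
# overlay check in scene
off=np.array([250,195.])
g=lambda a,z:ray("scene",np.array(a)/3+off,z)[:,:2]
# scene: A'=(247,190) (fence side,left) ; (387,136) ; (487,268);(345,330)
b2=g([(248,190),(387,136),(487,268),(340,332)],.046)
print("blk2",fitrect(b2,L))
pl2=g([(325,515),(575,262)],.006); print(pl2,pl[:2])
E
```

```text
blk (array([ 0.46901227, -0.34629027]), np.float64(0.9953910291064221), array([[ 3.00373579, -0.54701152],
       [ 2.06015434, -3.05838173],
       [-3.36856581,  0.46735618],
       [-1.69532432,  3.13803707]]))
pl (array([ 0.49734071, -0.33532638]), np.float64(-0.24047924930825482), array([[-0.49746556,  1.15120164],
       [-1.72053091, -1.35451537],
       [ 0.7603677 ,  0.38860778],
       [ 1.0655321 ,  0.03049858],
       [ 0.76061379, -0.10572078],
       [-0.36851713, -0.11007185]]))
blk2 (array([ 0.46924812, -0.34602633]), np.float64(0.9965376904971088), array([[ 4.1046646 ,  0.06028543],
       [ 2.05501403, -4.5690502 ],
       [-4.13639961,  0.41346053],
       [-2.02327902,  4.09530424]]))
[[ 0.41339674 -0.19556153]
 [ 0.35913673 -0.41645751]] [[ 0.41353675 -0.1973975 ]
 [ 0.35998115 -0.41827329]]
```

```bash
cat >> h.py <<'E'
from scipy.spatial.transform import Rotation as Ro
def toolR():
    return Ro.from_rotvec(ctrl.get_obs()["ee_rot"]).as_matrix()
def rot(a):return np.array([[np.cos(a),-np.sin(a)],[np.sin(a),np.cos(a)]])
PL=np.array([.4973,-.3353]);PT=-.2405
def w2p(X):return (np.atleast_2d(X)[:,:2]-PL)@rot(PT)
def p2w(X):return np.atleast_2d(X)@rot(PT).T+PL
def cmd(wx,wy,z):
    """tool shift mm to reach world pos"""
    o=ctrl.get_obs();d=toolR().T@(np.array([wx,wy,z])-o["tcp_pos"]);return np.round(d*1000)
E
python3 - <<'E'
from h import *
print(np.round(toolR(),3)); c=ctrl.calibration("wrist");print(np.round(c["mount"],3))
im=ctrl.get_image("wrist");cv2.imwrite("pics/w0.png",im[:,:,::-1])
b=np.array([.469,-.3462]);th=.996
for n,l in dict(A=(50,-58),B=(-50,-58),C=(-50,58),D=(50,58)).items():
    w=b+rot(th)@np.array(l)/1000;print(n,w,w2p(w)*1000)
for l in [(36,58+25),(36,58+40)]:
    w=b+rot(th)@np.array(l)/1000;print(w,w2p(w)*1000,cmd(*w,.15),cmd(*w,.016))
E
```

```text
[[ 0.     0.386 -0.923]
 [-0.    -0.923 -0.386]
 [-1.     0.    -0.   ]]
[[ 0.    -0.306  0.952 -0.157]
 [ 1.     0.    -0.     0.001]
 [-0.     0.952  0.306 -0.082]
 [ 0.     0.     0.     1.   ]]
A [ 0.54486277 -0.33576735] [[46.30518342 10.87499318]]
B [ 0.49049638 -0.41969766] [[ 13.49473019 -83.58914901]]
C [ 0.39313723 -0.35663265] [[-96.08367475 -45.52902326]]
D [ 0.44750362 -0.27270234] [[-63.27322152  48.93511892]]
[ 0.41890975 -0.27086099] [[-91.48272052  43.91275233]] [  77. -239. -282.] [ 211. -239. -282.]
[ 0.4063202  -0.26270603] [[-105.65234184   48.83432031]] [  77. -251. -274.] [ 211. -251. -274.]
```

View pics/w0.png

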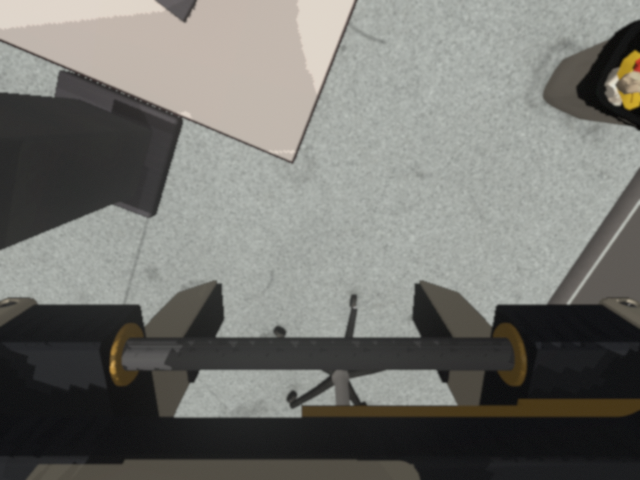

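Block candidates are the big blue block at top (322,316), the smaller blue one at (230,145) and the stapler at (303,89). I choose the big one on the plate, and the crop confirms it has a disc and two bright edges. In the plate frame it is at about (-25,-17) mm and turned 71° from the goal, so it needs a clockwise turn.

Emit:
move_arm:
  deltas:
    - {"hand":1,"ty":-40,"tz":-47,"yaw":0.16}
    - {"hand":1,"ty":-80,"tz":-94,"yaw":0.32}
    - {"hand":1,"ty":-120,"tz":-141,"yaw":0.48}
    - {"hand":1,"ty":-160,"tz":-188,"yaw":0.637}
    - {"hand":1,"ty":-200,"tz":-235,"yaw":0.637}
  squeeze: 20

```text
schema error: expected keys hand, tx, ty, tz, yaw
```

```bash
python3 - <<'E'
from h import *
o=ctrl.get_obs();print(o["tcp_pos"],o["qpos"],o["grip_width"],o["time"]);T=toolR();print(np.round(T,3))
print("yaw err", np.arctan2(-T[1,2],-T[0,2])-PT)
print(w2p(o["tcp_pos"])*1000, cmd(*p2w([-.090,.060])[0],.1))
E
```

```text
[ 0.25065929 -0.59971532  0.22676386] [ 1.4381635   0.50084322 -0.42701486  1.5504042   0.22080417  1.13833709
 -0.2102614 ] 1.006036970812421 0.65
[[ 0.     0.386 -0.923]
 [-0.    -0.923 -0.386]
 [-1.     0.    -0.   ]]
yaw err 0.6364160754605004
[[-176.56152047 -315.55210369]] [ 127. -251. -293.]
```

Emit:
move_arm:
  deltas:
    - {"hand":1,"tx":0,"ty":-40,"tz":-47,"yaw":0.16}
    - {"hand":1,"tx":0,"ty":-80,"tz":-94,"yaw":0.32}
    - {"hand":1,"tx":0,"ty":-120,"tz":-141,"yaw":0.48}
    - {"hand":1,"tx":0,"ty":-160,"tz":-188,"yaw":0.637}
    - {"hand":1,"tx":0,"ty":-200,"tz":-235,"yaw":0.637}
  squeeze: 20

```text
time: 1.27
tcp_pos: [0.3912, -0.3229, 0.2272]
ee_rot: [-2.094, 0.256, 2.092]
contact_force: [0.5, -0.5, -0.2]
grip_width: 0.499
```

```bash
cat > st.py <<'E'
from h import *
import sys
o=ctrl.get_obs();T=toolR();print("t",round(float(o["time"]),2),"tcp",np.round(o["tcp_pos"],4),"F",np.round(o["contact_force"],1),"grip",round(float(o["grip_width"]),2),"q",np.round(o["qpos"],2))
print("yaw err", np.arctan2(-T[1,2],-T[0,2])-PT, "plate",np.round(w2p(o["tcp_pos"])*1000,1))
if len(sys.argv)>2:
    a=[float(v) for v in sys.argv[1:4]];print("cmd",cmd(*p2w([a[0]/1000,a[1]/1000])[0],a[2]/1000))
E
python3 st.py -90 60 100
```

```text
t 1.27 tcp [ 0.3912 -0.3229  0.2272] F [ 0.5 -0.5 -0.2] grip 0.5 q [ 1.03  0.24 -0.45  1.9   0.12  1.02 -1.29]
yaw err -0.0024478086595849935 plate [[-106.   -13.2]]
cmd [127. -73. -16.]
```

Emit:
move_arm:
  deltas:
    - {"hand":1,"tx":0,"ty":-50,"tz":-16,"yaw":0}
    - {"hand":1,"tx":50,"ty":-74,"tz":-16,"yaw":0}
    - {"hand":1,"tx":110,"ty":-74,"tz":-16,"yaw":0}
    - {"hand":1,"tx":165,"ty":-74,"tz":-16,"yaw":0}
    - {"hand":1,"tx":165,"ty":-74,"tz":-16,"yaw":0}

```text
time: 1.9
tcp_pos: [0.4202, -0.2543, 0.0583]
ee_rot: [-2.083, 0.248, 2.1]
contact_force: [0.0, -0.7, 0.5]
grip_width: 0.007
```

```bash
python3 st.py -90 60 17; python3 - <<'E'
from h import *
for n in ("top","scene"):
    a=ctrl.get_image(n)[:,:,::-1]
    a=a[200:400,215:425] if n=="top" else a[195:375,250:450]
    cv2.imwrite(f"pics/{n}1.png",cv2.resize(a,None,fx=2.9,fy=2.9,interpolation=cv2.INTER_CUBIC))
E
```

```text
t 1.9 tcp [ 0.4202 -0.2543  0.0583] F [ 0.  -0.7  0.5] grip 0.01 q [ 0.84  0.48 -0.42  2.06  0.31  0.67 -1.59]
yaw err 8.317338784336048e-05 plate [[-94.2  60.3]]
cmd [41.  0. -5.]
```

View pics/scene1.png

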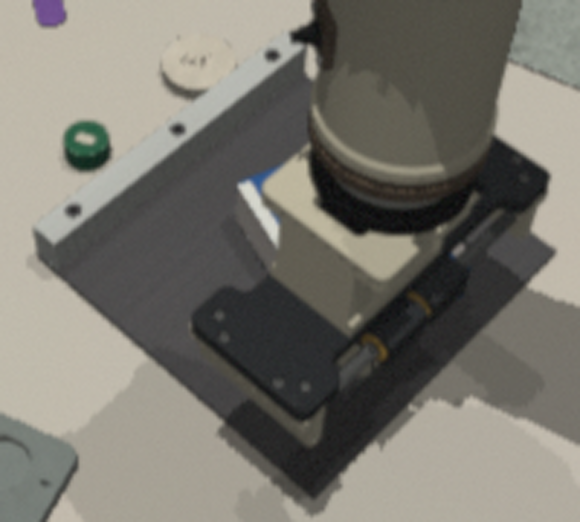

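View pics/top1.png

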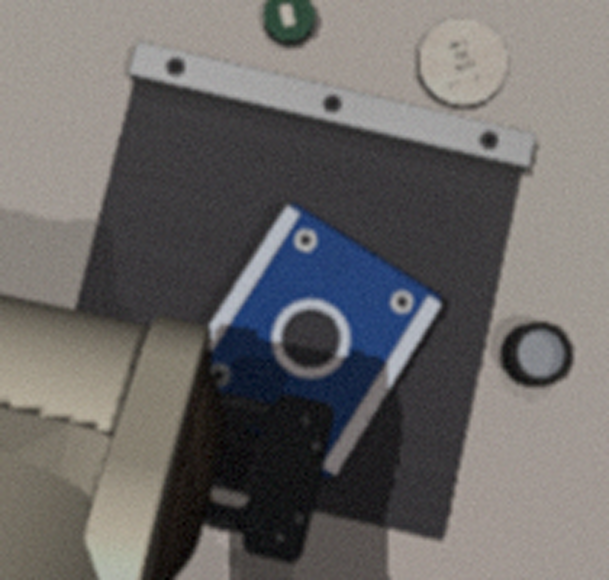

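Emit:
move_arm:
  deltas:
    - {"hand":1,"tx":20,"ty":0,"tz":-2,"yaw":0}
    - {"hand":1,"tx":40,"ty":0,"tz":-4,"yaw":0}
    - {"hand":1,"tx":40,"ty":0,"tz":-4,"yaw":0}

```text
time: 2.38
tcp_pos: [0.4288, -0.2585, 0.0237]
ee_rot: [-2.096, 0.256, 2.091]
contact_force: [0.5, -0.2, 0.8]
grip_width: 0.007
```

```bash
python3 st.py -90 60 17
```

```text
t 2.38 tcp [ 0.4288 -0.2585  0.0237] F [ 0.5 -0.2  0.8] grip 0.01 q [ 0.81  0.55 -0.38  2.06  0.36  0.6  -1.64]
yaw err -0.0010936119523828058 plate [[-84.9  58.2]]
cmd [ 7. -2.  5.]
```

Emit:
move_arm:
  deltas:
    - {"hand":1,"tx":5,"ty":0,"tz":-4,"yaw":0}
    - {"hand":1,"tx":5,"ty":0,"tz":-10,"yaw":0}
    - {"hand":1,"tx":5,"ty":0,"tz":-18,"yaw":0}
    - {"hand":1,"tx":5,"ty":0,"tz":-26,"yaw":0}
    - {"hand":1,"tx":5,"ty":0,"tz":-34,"yaw":0}

```text
time: 3.0
tcp_pos: [0.4596, -0.2641, 0.0169]
ee_rot: [-2.09, 0.251, 2.096]
contact_force: [-3.7, 4.1, 5.2]
grip_width: 0.002
```

```bash
python3 st.py -30 60 18;python3 - <<'E'
from h import *
a=ctrl.get_image("top")[:,:,::-1][200:400,215:425]
cv2.imwrite(f"pics/top2.png",cv2.resize(a,None,fx=2.9,fy=2.9,interpolation=cv2.INTER_CUBIC))
E
```

```text
t 3.0 tcp [ 0.4596 -0.2641  0.0169] F [-3.7  4.1  5.2] grip 0.0 q [ 0.78  0.6  -0.38  1.98  0.36  0.63 -1.65]
yaw err -0.00010235654910156766 plate [[-53.6  60.2]]
cmd [ -1.   0. -24.]
```

View pics/top2.png

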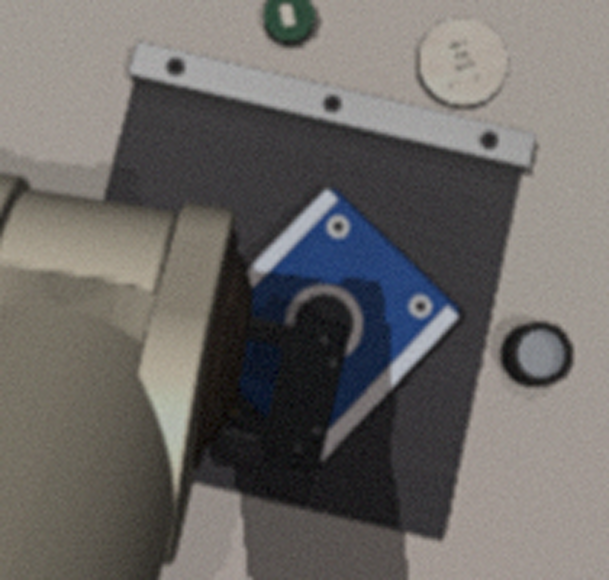

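Emit:
move_arm:
  deltas:
    - {"hand":1,"tx":-1,"ty":0,"tz":-8,"yaw":0}
    - {"hand":1,"tx":-1,"ty":0,"tz":-16,"yaw":0}
    - {"hand":1,"tx":-1,"ty":0,"tz":-24,"yaw":0}
    - {"hand":1,"tx":-1,"ty":0,"tz":-30,"yaw":0}

```text
time: 3.55
tcp_pos: [0.4901, -0.2732, 0.0177]
ee_rot: [-2.093, 0.254, 2.093]
contact_force: [-1.7, 0.8, -0.4]
grip_width: 0.008
```

```bash
python3 st.py -30 60 18;python3 - <<'E'
from h import *
a=ctrl.get_image("top")[:,:,::-1][200:400,215:425]
cv2.imwrite(f"pics/top3.png",cv2.resize(a,None,fx=2.9,fy=2.9,interpolation=cv2.INTER_CUBIC))
E
```

```text
t 3.55 tcp [ 0.4901 -0.2732  0.0177] F [-1.7  0.8 -0.4] grip 0.01 q [ 0.76  0.63 -0.38  1.91  0.36  0.67 -1.65]
yaw err -0.000946406541922129 plate [[-21.7  58.6]]
cmd [-0. -1.  8.]
```

View pics/top3.png

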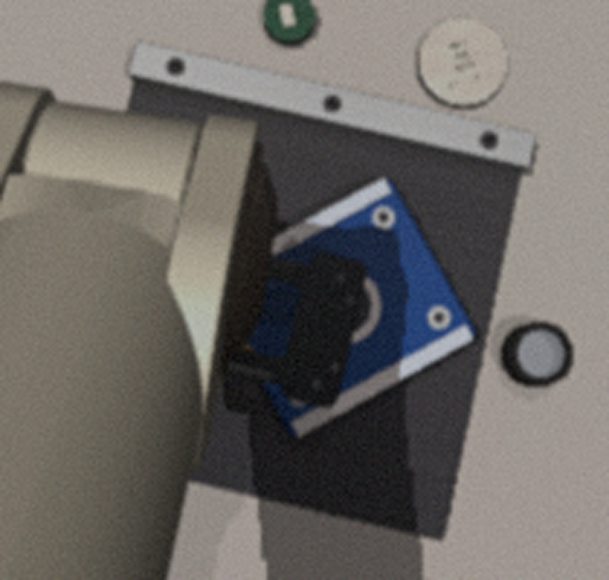

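```bash
cat >> h.py <<'E'
LOC=dict(A=(50,-58),B=(-50,-58),C=(-50,58),D=(50,58))
def blockpose(pix,off=(215,200),s=2.9,cam="top",sh=(1.2,2.8)):
    ks=list(pix);P=ray(cam,np.array([pix[k] for k in ks])/s+np.array(off,float),.046)[:,:2]
    L=np.array([LOC[k] for k in ks],float);L-=np.sign(L)*np.array(sh);t,th,res=fitrect(P,L/1000)
    tp=w2p(t)[0]*1000;a=th-PT
    print("block plate",np.round(tp,1),"ang deg",round(np.degrees(a),1),"res",np.round(res,1).tolist())
    for k,l in LOC.items():print(k,np.round(tp+rot(a)@np.array(l),0))
E
python3 - <<'E'
from h import *
blockpose(dict(A=(388,178),B=(474,335),C=(296,438)))
E
```

```text
block plate [ -4.  -29.6] ang deg 42.1 res [[-0.3, 0.6], [-0.4, -0.7], [0.7, 0.0]]
A [ 72. -39.]
B [  -2. -106.]
C [-80. -20.]
D [-6. 47.]
```

Emit:
move_arm:
  deltas:
    - {"hand":1,"tx":0,"ty":-3,"tz":40,"yaw":0}
    - {"hand":1,"tx":0,"ty":0,"tz":83,"yaw":0}
    - {"hand":1,"tx":0,"ty":30,"tz":86,"yaw":0}
    - {"hand":1,"tx":0,"ty":75,"tz":86,"yaw":0}
    - {"hand":1,"tx":0,"ty":115,"tz":86,"yaw":0}

```text
time: 4.22
tcp_pos: [0.3792, -0.3667, 0.0186]
ee_rot: [-2.097, 0.256, 2.092]
contact_force: [0.6, -0.6, 0.2]
grip_width: 0.004
```

```bash
python3 st.py -82 -47 18;python3 - <<'E'
from h import *
a=ctrl.get_image("top")[:,:,::-1][200:400,215:425]
cv2.imwrite(f"pics/top4.png",cv2.resize(a,None,fx=2.9,fy=2.9,interpolation=cv2.INTER_CUBIC))
E
```

```text
t 4.22 tcp [ 0.3792 -0.3667  0.0186] F [ 0.6 -0.6  0.2] grip 0.0 q [ 1.02  0.59 -0.38  1.99  0.36  0.62 -1.41]
yaw err -0.0008206615501349657 plate [[-107.2  -58.6]]
cmd [  1. -12. -25.]
```

View pics/top4.png

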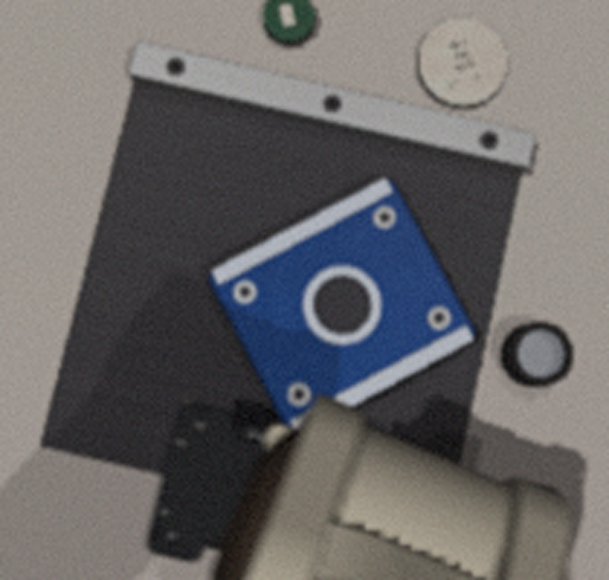

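Emit:
move_arm:
  deltas:
    - {"hand":1,"tx":0,"ty":4,"tz":-10,"yaw":0}
    - {"hand":1,"tx":0,"ty":-4,"tz":-17,"yaw":0}
    - {"hand":1,"tx":0,"ty":-11,"tz":-24,"yaw":0}
    - {"hand":1,"tx":0,"ty":-17,"tz":-31,"yaw":0}
    - {"hand":1,"tx":0,"ty":-22,"tz":-38,"yaw":0}

```text
time: 4.9
tcp_pos: [0.4189, -0.3498, 0.0172]
ee_rot: [-2.088, 0.251, 2.099]
contact_force: [-6.4, 1.2, 4.7]
grip_width: 0.005
```

```bash
python3 st.py -82 -47 18;python3 - <<'E'
from h import *
a=ctrl.get_image("top")[:,:,::-1][200:400,215:425]
cv2.imwrite(f"pics/top5.png",cv2.resize(a,None,fx=2.9,fy=2.9,interpolation=cv2.INTER_CUBIC))
E
```

```text
t 4.9 tcp [ 0.4189 -0.3498  0.0172] F [-6.4  1.2  4.7] grip 0.0 q [ 0.94  0.62 -0.38  1.94  0.36  0.65 -1.47]
yaw err 0.0008415315402403034 plate [[-72.7 -32.7]]
cmd [-1. 14.  9.]
```

View pics/top5.png

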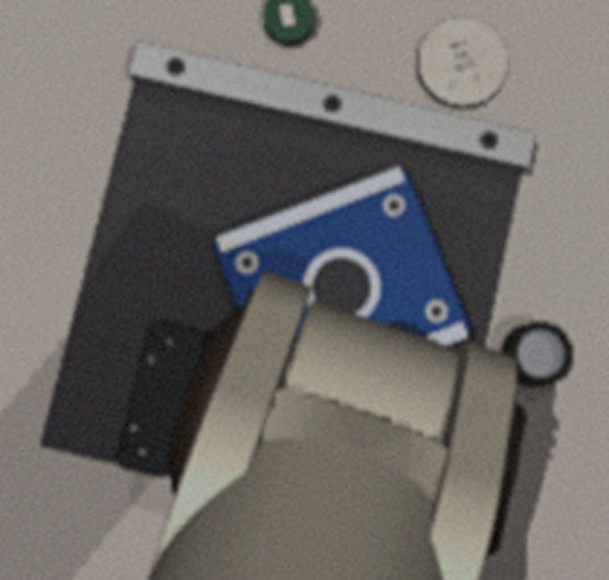

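```bash
python3 - <<'E'
from h import *
blockpose(dict(A=(402,166),B=(469,334),D=(217,243)))
E
```

```text
block plate [  5.5 -27.7] ang deg 35.1 res [[-0.8, -0.1], [0.2, -1.2], [0.6, 1.3]]
A [ 80. -46.]
B [  -2. -104.]
C [-69.  -9.]
D [13. 49.]
```

Emit:
move_arm:
  deltas:
    - {"hand":1,"tx":0,"ty":-4,"tz":-6,"yaw":0}
    - {"hand":1,"tx":0,"ty":-8,"tz":-12,"yaw":0}
    - {"hand":1,"tx":0,"ty":-12,"tz":-18,"yaw":0}
    - {"hand":1,"tx":0,"ty":-15,"tz":-24,"yaw":0}
    - {"hand":1,"tx":0,"ty":-17,"tz":-30,"yaw":0}

```text
time: 5.58
tcp_pos: [0.4496, -0.3396, 0.0167]
ee_rot: [-2.082, 0.249, 2.104]
contact_force: [-16.4, 4.8, 11.9]
grip_width: 0.009
```

```bash
python3 st.py -82 -47 18;python3 - <<'E'
from h import *
a=ctrl.get_image("top")[:,:,::-1][200:400,215:425]
cv2.imwrite(f"pics/top6.png",cv2.resize(a,None,fx=2.9,fy=2.9,interpolation=cv2.INTER_CUBIC))
E
```

```text
t 5.58 tcp [ 0.4496 -0.3396  0.0167] F [-16.4   4.8  11.9] grip 0.01 q [ 0.89  0.64 -0.37  1.89  0.36  0.68 -1.51]
yaw err 0.0008307242290440386 plate [[-45.3 -15.5]]
cmd [-1. 31. 37.]
```

View pics/top6.png

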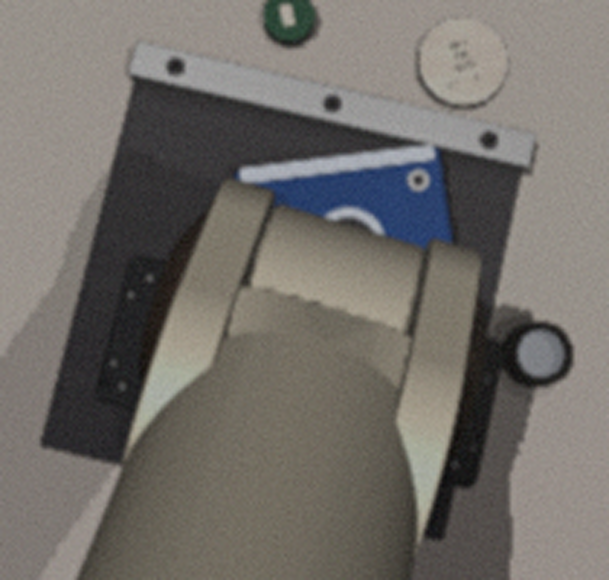

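```bash
python3 - <<'E'
from h import *
blockpose(dict(A=(437,146),D=(237,170)))
E
```

```text
block plate [ 28.3 -25.8] ang deg 20.3 res [[-0.0, 0.2], [0.0, -0.2]]
A [ 95. -63.]
B [  2. -98.]
C [-39.  11.]
D [55. 46.]
```

Emit:
move_arm:
  deltas:
    - {"hand":1,"tx":-1,"ty":-4,"tz":-4,"yaw":0}
    - {"hand":1,"tx":-1,"ty":-8,"tz":-8,"yaw":0}
    - {"hand":1,"tx":-1,"ty":-12,"tz":-13,"yaw":0}
    - {"hand":1,"tx":-1,"ty":-16,"tz":-17,"yaw":0}
    - {"hand":1,"tx":-1,"ty":-18,"tz":-21,"yaw":0}

```text
time: 6.25
tcp_pos: [0.479, -0.3288, 0.0186]
ee_rot: [-2.093, 0.252, 2.094]
contact_force: [-2.5, 1.8, -0.8]
grip_width: 0.008
```

```bash
python3 st.py -82 -47 18;python3 - <<'E'
from h import *
a=ctrl.get_image("top")[:,:,::-1][200:400,215:425]
cv2.imwrite(f"pics/top7.png",cv2.resize(a,None,fx=2.9,fy=2.9,interpolation=cv2.INTER_CUBIC))
E
```

```text
t 6.25 tcp [ 0.479  -0.3288  0.0186] F [-2.5  1.8 -0.8] grip 0.01 q [ 0.84  0.66 -0.38  1.86  0.36  0.69 -1.55]
yaw err 0.0002996805024806648 plate [[-19.3   2. ]]
cmd [ 1. 49. 63.]
```

View pics/top7.png

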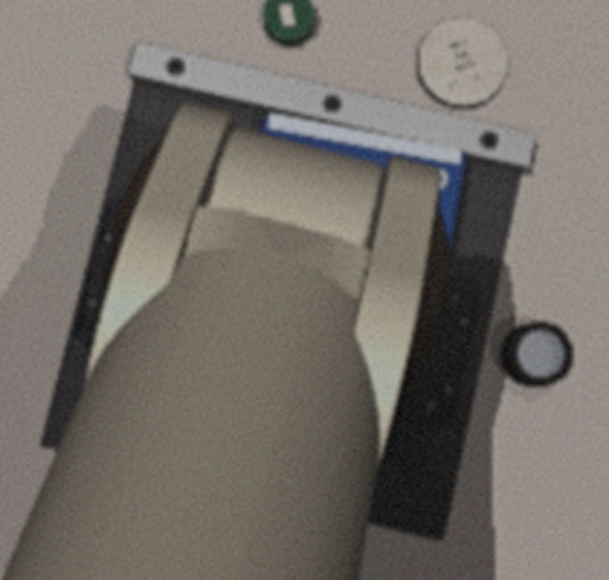

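```bash
python3 - <<'E'
from h import *
blockpose(dict(A=(464,150),D=(267,113)))
blockpose(dict(A=(464,154),D=(267,113)))
E
```

```text
block plate [ 43.3 -22.8] ang deg 2.6 res [[0.0, 0.0], [-0.0, -0.0]]
A [ 96. -78.]
B [ -4. -83.]
C [-9. 33.]
D [91. 37.]
block plate [ 42.1 -22.1] ang deg 1.5 res [[0.0, 0.2], [-0.0, -0.2]]
A [ 94. -79.]
B [ -6. -81.]
C [-9. 35.]
D [91. 37.]
```

Emit:
move_arm:
  deltas:
    - {"hand":1,"tx":1,"ty":-3,"tz":-2,"yaw":0}
    - {"hand":1,"tx":1,"ty":-6,"tz":-4,"yaw":0}
    - {"hand":1,"tx":1,"ty":-6,"tz":-6,"yaw":0}
    - {"hand":1,"tx":1,"ty":-6,"tz":-7,"yaw":0}

```text
time: 6.8
tcp_pos: [0.4835, -0.3261, 0.0176]
ee_rot: [-2.086, 0.256, 2.099]
contact_force: [-13.6, 2.1, 8.8]
grip_width: 0.004
```

```bash
python3 st.py
```

```text
t 6.8 tcp [ 0.4835 -0.3261  0.0176] F [-13.6   2.1   8.8] grip 0.0 q [ 0.83  0.66 -0.37  1.85  0.36  0.7  -1.56]
yaw err -0.0027261705687161297 plate [[-15.6   5.7]]
```

Emit:
move_arm:
  deltas:
    - {"hand":1,"tx":0,"ty":0,"tz":10,"yaw":0}
    - {"hand":1,"tx":0,"ty":28,"tz":10,"yaw":0}
    - {"hand":1,"tx":0,"ty":28,"tz":4,"yaw":0}
    - {"hand":1,"tx":0,"ty":28,"tz":1,"yaw":0}
    - {"hand":1,"tx":0,"ty":28,"tz":-1,"yaw":0}

```text
time: 7.42
tcp_pos: [0.4766, -0.3536, 0.0173]
ee_rot: [-2.083, 0.256, 2.101]
contact_force: [-15.3, 1.5, 10.1]
grip_width: 0.001
```

```bash
python3 st.py
```

```text
t 7.42 tcp [ 0.4766 -0.3536  0.0173] F [-15.3   1.5  10.1] grip 0.0 q [ 0.87  0.68 -0.37  1.82  0.36  0.72 -1.51]
yaw err -0.0030583903389331257 plate [[-15.8 -22.7]]
```

Pressed at 15 N on the middle. I back off, rise clear and check.

Emit:
move_arm:
  deltas:
    - {"hand":1,"tx":0,"ty":0,"tz":30,"yaw":0}
    - {"hand":1,"tx":0,"ty":0,"tz":80,"yaw":0}
    - {"hand":1,"tx":-50,"ty":30,"tz":110,"yaw":0}
    - {"hand":1,"tx":-100,"ty":80,"tz":110,"yaw":0}
    - {"hand":1,"tx":-150,"ty":130,"tz":110,"yaw":0}

```text
time: 8.05
tcp_pos: [0.3477, -0.4406, 0.1564]
ee_rot: [-2.098, 0.253, 2.092]
contact_force: [0.8, -1.2, -0.2]
grip_width: 0.003
```

```bash
python3 st.py;python3 - <<'E'
from h import *
a=ctrl.get_image("top")[:,:,::-1][200:400,215:425]
cv2.imwrite(f"pics/top8.png",cv2.resize(a,None,fx=2.9,fy=2.9,interpolation=cv2.INTER_CUBIC))
a=ctrl.get_image("scene")[:,:,::-1][195:375,250:450]
cv2.imwrite(f"pics/scene8.png",cv2.resize(a,None,fx=4,fy=3.3,interpolation=cv2.INTER_CUBIC))
E
```

```text
t 8.05 tcp [ 0.3477 -0.4406  0.1564] F [ 0.8 -1.2 -0.2] grip 0.0 q [ 1.22  0.43 -0.46  1.84  0.23  0.92 -1.15]
yaw err 0.0008678370815998759 plate [[-120.2 -137.9]]
```

View pics/top8.png

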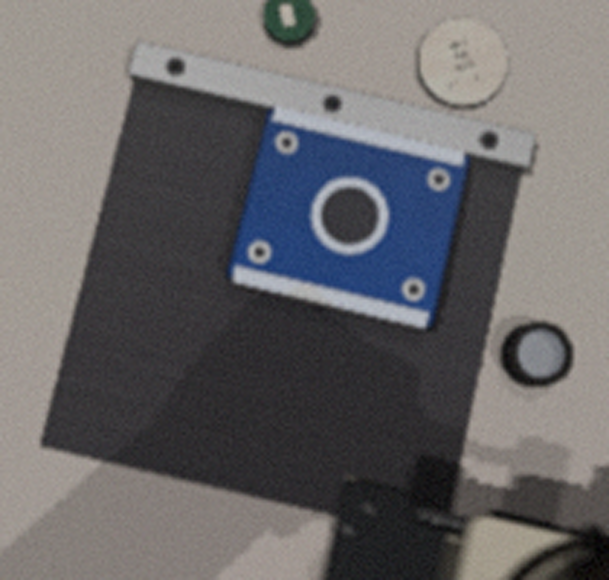

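View pics/scene8.png

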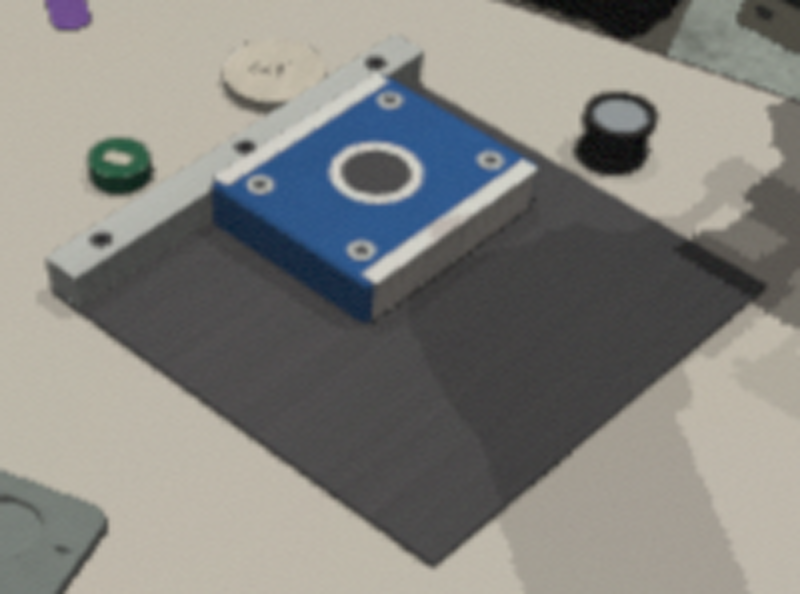

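```bash
python3 - <<'E'
from h import *
blockpose(dict(B=(428,328),C=(234,282),A=(466,158),D=(274,108)))
print(ctrl.finish_job())
E
```

```text
block plate [ 43.4 -23.4] ang deg -0.3 res [[-0.8, -0.7], [0.2, 1.8], [1.2, -1.4], [-0.6, 0.3]]
A [ 93. -82.]
B [ -7. -81.]
C [-6. 35.]
D [94. 34.]
the job is handed in; nothing more can be done
None
```

The die block has been turned about 71° clockwise, one of its bright ground faces is against the steel fence, and the job is handed in at about 8 s of the 61 s. I pushed the corner on the plate's left first, then the near corner. I then pressed the opposite bright face twice, off-centre and at the middle, with about 14 and 15 N.

- **Alignment:** the two presses stopped at the same depth within 0.2 mm. The last fit from the top camera puts the face parallel to the fence within 0.3°.
- **Gap:** that same fit shows a gap of about 1.5 mm, which is within the camera's roughly 2 mm error. Both presses stopped hard, so I take the face as seated.
- **Plate edges:** the closest a block corner came to a plate edge was about 9 mm, by my fits.
- **Bystanders:** the specimen, loupe and reference block show at the same pixels in the last top picture as in the first.
- **Robot:** it ended clear of everything, with the measured force near zero. The highest force I read was about 21 N, at the end of one of the push moves.

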